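Put the thread spool away in the pedal-lid spool box

ROBOT

A 7-joint arm with a two-finger parallel gripper is mounted at the origin on a cart in front of the work surface, level with it; the furniture and walls round the work are solid. World frame = base frame: x ahead of the robot, y to its left, z up, the work surface at z = 0. Lengths are in mm, angles in rad, forces in N, time in s.
With the tool pointing down it reaches from about 425 to 875 mm from the base axis. Payload 4.7 kg.
Tool frame: the origin (TCP) lies midway between the tips of the shut fingers; the grasp point (between the pads) lies r.tcp_to_grasp behind it (r.tcp_to_grasp is the distance from the TCP to the grasp point, in mm); z points along the fingers, y is the direction in which the jaws open and shut (so a half turn about z gives the same grasp; the last joint's range is limited). The gripper opens to 87 mm and grips with 3 to 60 N. Pads are 19 mm wide; open, the fingers measure 117 mm over their backs; the gripper's body (75 mm by 190 mm) begins 51 mm behind the grasp point.
Start: joints at [-1.269, 0.321, -0.07, 1.45, 0.023, 1.371, -0.057], TCP at [184.526, 623.278, 222.587] pointing down, gripper open.
Joint ranges: [-2.86, 2.86], [-0.3, 2.09], [-1.38, 1.24], [0.06, 2.45], [-1.56, 4.7], [0.09, 2.05], [-2.69, 2.69]. Speed limits (rad/s): [2.57, 2.57, 3.14, 3.14, 3.14, 3.14, 3.14].

INTERFACE

Orientations are given as a rotation vector (axis times angle).
In Python, from plant import readout, imaging, r gives the robot as it stands. The module is installed in compiled form; this text tells all that it offers.
- The arm moves only by the shell command python3 -m creep 'ROWS' [FORCE]. ROWS is JSON, a list of rows, each an object of numbers: "gripper": the opening, from 0 (shut) to 1 (fully open); "dx", "dy", "dz": the shift along the tool's x, y, z in m; "turn": the turn about the tool's z in degrees. A call has exactly 5 rows; each row is the pose to reach, as a shift and turn from the pose commanded when the call began, along the tool's axes at that moment; what a row does not reach only later rows make up. A row lasts 1/10 s, in which the tool goes at most 50 mm and 8.59 degrees, less where a joint would pass 70% of its speed; a pose out of reach is approached as far as the arm can. A call with a gripper value outside its range is refused whole. The fingers move at their own pace and stop on an object; FORCE is the grip in N (left out, the last holds). Time passes only in rows, so rows that repeat a pose let the fingers close, or fill a call up. It gives the time, the measured TCP pose, the force and the opening at its end, in the units of the state.
- readout.get_state(): the state, without advancing time (a new reading comes with each control period).
- imaging.read_camera(name): name is "scene" or "top" or "wrist"; returns a dict with "pixels" (480x640x3 uint8, red, green, blue), "fx", "fy", "cx", "cy" (pixels), "R" (3x3) and "t" (3): a world point X has camera coordinates R X + t. Camera axes: x right, y down, z forward; pixel columns grow to the right and rows downward; lengths in mm; the calibration is good to about 2 mm. A picture is of the moment at which its call begins. There is no depth.
- r.hand_in(): hands the job in, once; it reports no verdict.
The state is a dict: "t": time; "joint_positions": joint angles; "joint_velocities": joint speeds; "joint_efforts": joint torques, N m; "tool_pos": TCP position; "tcp_rot": TCP orientation; "ft_force": force on the tool from outside, world axes, zero at the start; "wrist_torque": the same for the moment, N m; "finger_gap": finger opening in mm.
Only numpy, scipy, OpenCV 4.12 (cv2) and the standard library are available. Lean on these libraries where they do the work, as an engineer would, in place of code of your own. Each camera call takes 0.05 s, during which the arm holds its last target.

TASK

Put the thread spool away in its wooden spool box: lay it across the sloping chute so that it rests there against the shut lid, then press the pedal gently down onto its stop, without forcing it, and hold it there a moment, so that the lid rises and the spool rolls in. Then ease the pedal slowly back up so that the lid comes down fully shut without slamming; work the lid only with the pedal and leave the other things where they are.

Things in the scene. Friction and masses are not known exactly. Their poses are not given: they have to be found in the camera images.
- spool_mid (a point): Thread spool, a wooden spool wound with pale linen thread, 39 mm in diameter over the flanges and 58 mm long, 50 g; it lies on its side in the spool rest. The point is its centre; its z axis runs along the spool's axis.
- spool_rest: Small pale wooden rest, a bar 34 (x) x 70 (y) x 20 mm with two thin dowels on top, fixed to the worktop. Origin under its centre; the spool lies along its y axis with the centre 41 mm above the worktop, and is 39 mm wide across the rest's x axis, overhanging the bar on both sides, so that fingers can go down past the bar.
- spool_box: Wooden spool box fixed to the worktop, 88 mm wide (x -44 to 44 mm), 275 mm long (y -125 to 150 mm). Origin on the worktop under the lid's front edge. From the high end at y = 150 mm an open chute slopes down to y = 0 and on inside the lidded housing (y = -125 to 0 mm). The spool must lie across it, axis along the box's x. The pedal sticks out on the -x side.
- chute_foot (a point): Middle of the chute's floor at y = 0 of the box, axes as the box's. The floor slopes 18 degrees, z = 55 mm + 0.325 y, and is 71 mm wide between walls standing 12 mm above it. A slot 38 mm wide and 20 mm or more deep along its middle gives room to fingers that hold the spool by its middle. Let go, the spool rolls down to the shut lid (centre at about y = 29 mm), and on in when the lid is up.
- chute_spot (a point): Where to lay the spool: the place of the spool's centre when it lies on the chute's floor with room for the fingers, at x = 0, y = 85, z = 103 mm of the box. Axes as the box's.
- lid_front (a point): Top of the front edge of the lid, a 94 mm wide wooden flap over the housing, with a lip that hangs down and bars the chute at y = 2 to 8 mm of the box while shut. It hinges at the housing's far low end (y = -128 mm, about the box's x axis) and its front rises.
- pedal_top (a point): Middle of the top of the pedal's tread, a black ribbed rubber pad 48 (box x) x 66 mm (box y) on a flat steel lever, level and 45 mm above the worktop when up. It lies 160 mm to -x and 55 mm to -y of the box's origin. The lever turns about a pivot 140 mm to +x of this point, 34 mm above the worktop.
- pedal (a joint): Pedal angle in rad, 0 when up, growing when pressed; 0.1 rad lowers the tread 14 mm. Spring and lid push back at the tread with about 3 N at first, 5 to 9 N lower down. It ends on a rigid set screw, set differently each time and not measured: met after 17 to 30 mm of tread travel, felt as a sudden rise of force. Press on it with some newtons for half a second; over 25 N in all harms it.
- lid (a joint): Lid angle in rad, 0 when shut; 4.8 times the pedal's angle. The spool passes from about 0.3 rad on. Let go, the lid slams: above 2 rad/s of closing speed counts as slamming (the tread rising at about 58 mm/s).
- tape_roll: Bystander: roll of masking tape lying flat, 94 mm across, 19 mm high; origin under its centre.
- wax_cake: Bystander: yellow wax block, 40 x 55 x 18 mm; origin under its centre.
- leather_piece: Bystander: brown block, 41 x 62 x 22 mm; origin under its centre.
- jar: Bystander: small jar with a black cap, 52 mm in diameter, 62 mm high; origin under its centre.

How it is judged (in metres and radians):
On the way, in this order (a step that is already met when the one before it is completed fails the run):
1. the spool lies across the chute, let go, with the lid shut (y of spool_mid in the frame of spool_box between 0 and 0.13 m and x of spool_mid in the frame of spool_box between -0.02 and 0.02 m and height (world z) of spool_mid below 0.125 m and angle between the z axis of spool_mid and the x axis of spool_box, either way round below 0.35 rad and contact force between the fingers and spool below 0.1 N and value of joint lid below 0.05 rad), for 0.2 s.
2. the pedal is held down on its stop (contact force between pedal and stop_screw above 1 N and contact force between the fingers and pedal above 3 N), for 0.3 s.
At the end, for the whole second after the job is handed in: The spool lies at rest inside the housing, its centre at least 30 mm behind the lid's front, the lid is shut (within 0.04 rad) and the pedal fully up (within 0.01 rad) (y of spool_mid in the frame of spool_box between -0.125 and -0.03 m and x of spool_mid in the frame of spool_box between -0.03 and 0.03 m and height (world z) of spool_mid below 0.08 m and linear speed of spool below 0.03 m/s and value of joint pedal below 0.01 rad and value of joint lid below 0.04 rad); the robot touches nothing.
It fails at once if the pedal is forced (more than 25 N) (contact force between any of the fingers, the arm and pedal above 25 N).
It fails at once if the lid slams (closes faster than 2 rad/s) (velocity of joint lid below -2 rad/s).
It fails at once if the robot pushes on the lid itself (more than 3 N) (contact force between any of the fingers, the arm and lid above 3 N).
It fails at once if a bystander is moved by more than 30 mm (distance of any of tape_roll, wax_cake, leather_piece, jar from where it was at the start of the episode above 0.03 m).
It also fails if it takes over 59 s, if anything falls off the work surface, if the arm or the gripper's body presses on something with over 40 N, if the wrist force passes 120 N, or if a joint passes its speed limit or range.

## Working session

There is one attempt and no reset: what is moved stays moved. The work goes in short steps, Python scripts to look and compute and a shell command to move; the robot and the scene stay as the last step left them, time stands still between calls to the robot, and variables do not carry over. Pictures are saved under pics/ and viewed, and the job is handed in when it is done.

```bash
mkdir -p pics; ls
python3 - <<'E'
from plant import readout, imaging, r
import cv2,numpy as np
s=readout.get_state();print(s, r.tcp_to_grasp)
for n in("scene","top","wrist"):
    c=imaging.read_camera(n);cv2.imwrite(f"pics/{n}0.png",c["pixels"][:,:,::-1])
    print(n,c["fx"],c["cx"],c["cy"],np.round(c["R"],3).tolist(),np.round(c["t"],1))
E
```

```text
pics
{'t': 0.0, 'joint_positions': array([-1.26890372,  0.32182017, -0.07009859,  1.45170487,  0.02262125,
        1.3708063 , -0.05686446]), 'joint_velocities': array([-0.00021723, -0.00092198, -0.00033743,  0.00177168, -0.00219543,
        0.00120595,  0.00116988]), 'joint_efforts': array([ 1.53140440e-04, -4.91287100e+01, -4.03871946e-01, -3.12535608e+01,
       -6.39124797e-02,  4.33156290e-02,  1.65786582e-04]), 'tool_pos': array([184.37894273, 622.70464216, 221.44848301]), 'tcp_rot': array([-4.50350608e-01, -3.10897930e+00,  3.05424289e-03]), 'ft_force': array([-0.798337  ,  0.1079434 , -0.32580857]), 'wrist_torque': array([-0.05537209, -0.00902524,  0.01683427]), 'finger_gap': 86.72461395243003} 18.700000000000003
scene 618.0120240471497 307.6262453726012 244.52136505597664 [[0.467, -0.884, -0.016], [-0.498, -0.249, -0.83], [0.73, 0.396, -0.557]] [-322.   358.7 1067.1]
top 530.7602859469799 319.18274854266053 244.0461103522761 [[-0.012, -1.0, -0.001], [-0.982, 0.012, -0.187], [0.187, -0.002, -0.982]] [ -22.   583.5 1359.6]
wrist 337.16172563646217 324.17371761660155 236.87487191904688 [[0.284, 0.959, -0.002], [0.914, -0.27, 0.303], [0.29, -0.088, -0.953]] [-649.6  -37.2  393.1]
```

View pics/scene0.png

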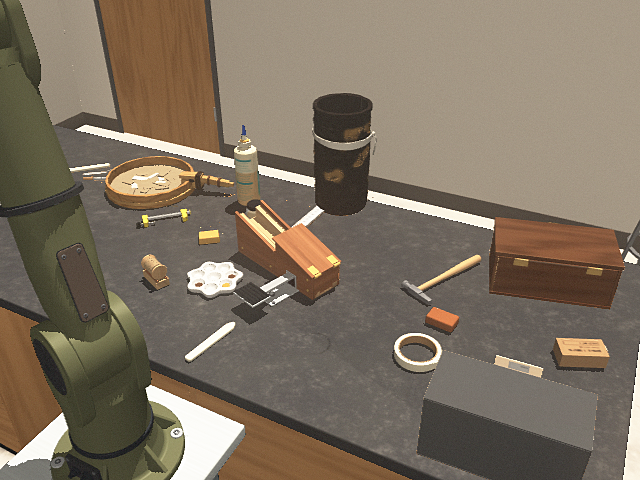

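View pics/top0.png

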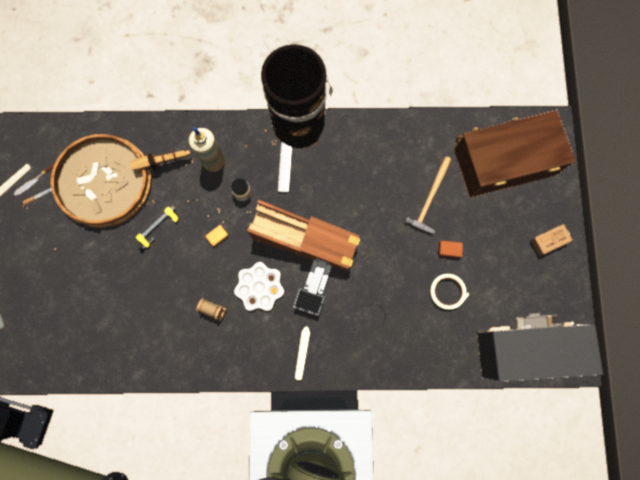

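View pics/wrist0.png

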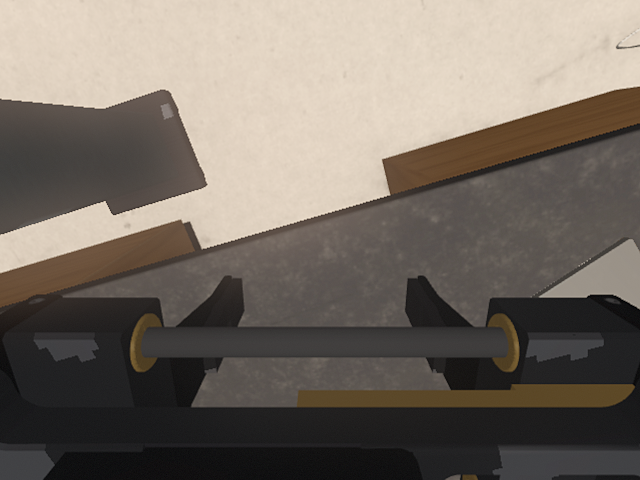

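Top view (image up = +x, left = +y): spool at about (211,310), the box from (255,220) to (355,250), pedal tread (309,302), jar (240,190), wax (217,236), tape (449,292), leather (451,249). I'll zoom in.

```bash
cat > h.py <<'E'
import numpy as np, cv2
from plant import readout, imaging, r
def cam(n): return imaging.read_camera(n)
def ray(c,uv):
    d=np.array([(uv[0]-c["cx"])/c["fx"],(uv[1]-c["cy"])/c["fy"],1.]);R=np.array(c["R"]);o=-R.T@np.array(c["t"]);return o,R.T@d
def plane(c,uv,z):
    o,d=ray(c,uv);return o+d*(z-o[2])/d[2]
def tri(c1,u1,c2,u2):
    o,d=ray(c1,u1);p,e=ray(c2,u2);d=d/np.linalg.norm(d);e=e/np.linalg.norm(e)
    s=np.linalg.lstsq(np.c_[d,-e],p-o,rcond=None)[0];a=o+d*s[0];b=p+e*s[1];return (a+b)/2,np.linalg.norm(a-b)
def proj(c,X):
    q=np.array(c["R"])@np.array(X)+np.array(c["t"]);return np.array([c["fx"]*q[0]/q[2]+c["cx"],c["fy"]*q[1]/q[2]+c["cy"]])
def crop(c,x0,y0,w,h,k,fn): cv2.imwrite(fn,cv2.resize(c["pixels"][y0:y0+h,x0:x0+w,::-1],None,fx=k,fy=k,interpolation=cv2.INTER_CUBIC))
E
python3 - <<'E'
from h import *
c=cam("top");crop(c,180,180,200,150,4,"pics/t1.png")
c=cam("scene");crop(c,130,190,220,130,3.6,"pics/s1.png")
E
```

```text
(no output)
```

View pics/t1.png

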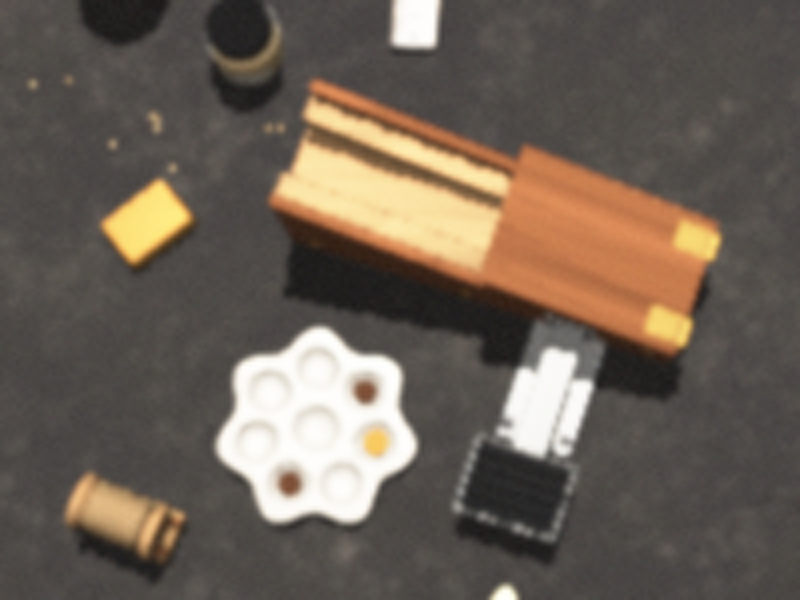

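View pics/s1.png

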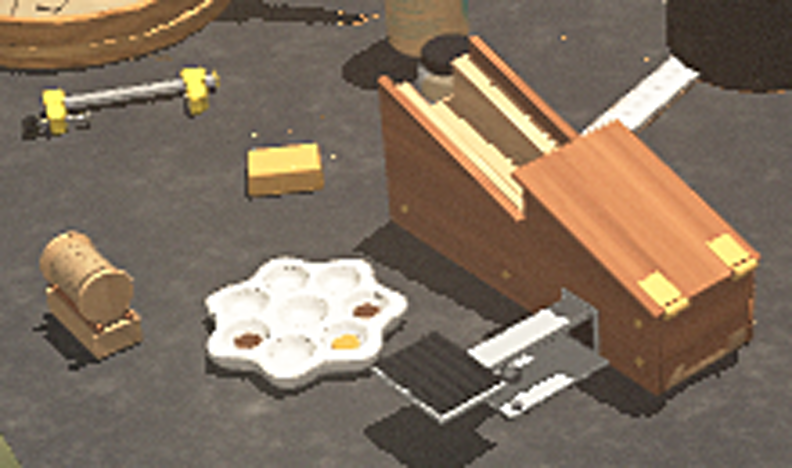

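Run:
```python
from h import *
T=cam("top");S=cam("scene")
t=lambda x,y:(180+(x+.5)/4-.5,180+(y+.5)/4-.5)
s=lambda x,y:(130+(x+.5)/3.6-.5,190+(y+.5)/3.6-.5)
def show(n,a,b): print(n,*[np.round(q,1) for q in tri(T,t(*a),S,s(*b))])
# pedal corners: pad; top order matched by position (far-left(+y,+x), far right, near right, near left)
pt=[(482,436),(578,462),(553,540),(456,512)]
ps=[(433,333),(507,378),(440,420),(375,368)]
P=[]
for a,b in zip(pt,ps): show("pad",a,b);P.append(plane(T,t(*a),45))
P=np.array(P);print("pad top-only mean",P.mean(0), "edges",np.linalg.norm(P-np.roll(P,-1,0),axis=1))
print("pad scene-only",np.mean([plane(S,s(*b),45) for b in ps],0))
show("lidA",(521,146),(617,122));show("lidB",(486,282),(516,172))
show("highR",(315,82),(475,38));show("highL",(276,203),(384,80))
# lid hinge side corners
show("lidC",(718,220),(757,256));show("lidD",(676,355),(660,318))
# angles
for z in (45,):
    d=(P[1]-P[0]+P[2]-P[3])/2;print("box -y dir",np.degrees(np.arctan2(-d[1],-d[0])))
    d=(P[0]-P[3]+P[1]-P[2])/2;print("box x dir",np.degrees(np.arctan2(d[1],d[0])))
# spool
im=T["pixels"][290:325,190:235].copy()
hsv=cv2.cvtColor(im,cv2.COLOR_RGB2HSV);m=((hsv[...,2]>85)&(hsv[...,1]>60)).astype(np.uint8)
cs,_=cv2.findContours(m,0,1);c=max(cs,key=cv2.contourArea);rr=cv2.minAreaRect(c);print("top spool",rr, cv2.contourArea(c))
o=cv2.resize(im[:,:,::-1],None,fx=12,fy=12,interpolation=0);cv2.drawContours(o,[((c)*12+6)],-1,(0,255,0),1);cv2.imwrite("pics/spt.png",o)
crop(S,135,245,45,50,12,"pics/sps.png")
```

```text
pad [464.4  24.6  44.3] 5.1
pad [446.8 -39.   43.6] 4.1
pad [396.2 -22.2  41.6] 3.4
pad [416.3  39.6  44.5] 0.8
pad top-only mean [431.70248996  -0.46022771  45.        ] edges [65.67629622 53.62778976 66.22649421 52.69556204]
pad scene-only [428.433049     0.79889327  45.        ]
lidA [647.6  -5.9 105.5] 0.1
lidB [556.8  17.5 112.2] 1.1
highR [689.  127.9 114.7] 2.4
highL [608.8 151.5 117.1] 1.4
lidC [ 603.8 -133.2   65.2] 5.7
lidD [ 515.5 -105.9   65.2] 0.5
box -y dir 73.70918346223999
box x dir -18.89830747724585
top spool ((20.344825744628906, 18.637929916381836), (29.339862823486328, 15.041322708129883), 21.801406860351562) 348.5
```

View pics/spt.png

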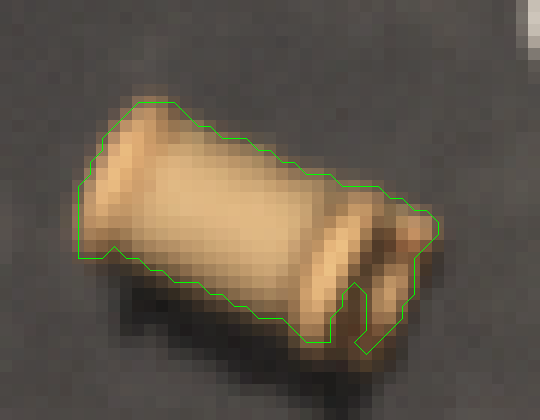

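View pics/sps.png

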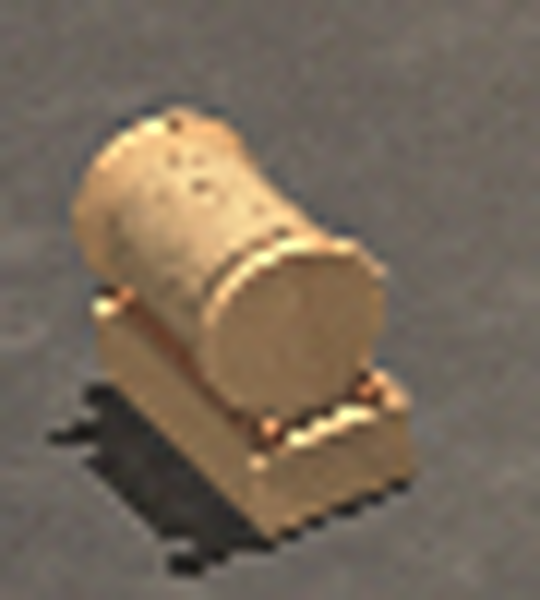

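Run:
```python
from h import *
T=cam("top");S=cam("scene")
tt=lambda x,y:(190+x/12-.5,290+y/12-.5)
ss=lambda x,y:(135+x/12-.5,245+y/12-.5)
for n,p in (("mid",(231,225)),("L",(109,174)),("R",(352,275))): print("top",n,plane(T,tt(*p),41).round(1))
for n,p in (("mid",(235,260)),("R",(295,325)),("L",(175,195))): print("sc",n,plane(S,ss(*p),41).round(1))
print("tri R",tri(T,tt(352,275),S,ss(295,325)))
print("campos",ray(T,(0,0))[0],ray(S,(0,0))[0])
# bystanders top
for n,p,z in (("jar",(240,186),62),("wax",(217,236),18)): print(n,plane(T,p,z).round())
s=readout.get_state();import cv2
R=cv2.Rodrigues(s["tcp_rot"])[0];print(R.round(3),s["tool_pos"],s["t"])
W=cam("wrist");print("wristcam in tool",(R.T@(ray(W,(0,0))[0]-s["tool_pos"])).round(1))
# box fit from pedal & lid
for yaw in(-16,-17,-18):
    a=np.radians(yaw);Rb=np.array([[np.cos(a),-np.sin(a)],[np.sin(a),np.cos(a)]])
    print(yaw,"orig from pad",np.array([430.5,0])+Rb@[160,55],"lid mid",(np.array([647.6,-5.9])+[556.8,17.5])/2, "rear", (np.array([647.6,-5.9])+[556.8,17.5])/2-Rb@[0,5])
print("lid side dir",np.degrees(np.arctan2(-(603.8-647.6)-(515.5-556.8),-(-133.2+5.9)-(-105.9-17.5))))
```

```text
top mid [417.5 263.5  41. ]
top L [429.  290.6  41. ]
top R [406.3 236.7  41. ]
sc mid [417.3 264.2  41. ]
sc R [405.6 239.7  41. ]
sc L [429.3 289.3  41. ]
tri R (array([405.31395549, 237.54383719,  41.99259376]), np.float64(2.777379926651392))
campos [ 318.45409326  -26.90775826 1444.79640606] [-449.90738464 -617.83621907  887.02660387]
jar [745. 183.  62.]
wax [616. 251.  18.]
[[-0.959  0.284  0.   ]
 [ 0.284  0.959 -0.   ]
 [-0.    -0.    -1.   ]] [184.49249861 623.25242026 222.50636299] 0.45
wristcam in tool [  84.     0.6 -162.9]
-16 orig from pad [599.46192592   8.76741635] lid mid [602.2   5.8] rear [600.82181322   0.99369152]
-17 orig from pad [599.58920471   5.81728882] lid mid [602.2   5.8] rear [600.73814148   1.01847622]
-18 orig from pad [599.6649773   2.8653893] lid mid [602.2   5.8] rear [600.65491503   1.04471742]
lid side dir 18.74975763031112
```

Estimates: spool about (417.5, 264), axis 23° off world y. Box origin about (600, 3), yaw about -17.5°. Pedal about (430, 0). Next I move toward the spool, turning +96° in two steps.

```bash
python3 -m creep '[{"dx":-0.035,"dy":-0.03,"turn":8,"gripper":1},{"dx":-0.07,"dy":-0.06,"turn":16,"gripper":1},{"dx":-0.105,"dy":-0.09,"turn":24,"gripper":1},{"dx":-0.14,"dy":-0.12,"turn":32,"gripper":1},{"dx":-0.175,"dy":-0.15,"turn":40,"gripper":1}]' 15
cat >> h.py <<'E'
def tool():
    s=readout.get_state();return s,cv2.Rodrigues(np.array(s["tcp_rot"]))[0],np.array(s["tool_pos"])
def go(x,y,z,yaw=None):
    "shift in tool axes (m) to put TCP at x,y,z mm; turn to get tool-y at world yaw"
    s,R,p=tool();d=R.T@(np.array([x,y,z])-p)/1000;yw=np.degrees(np.arctan2(R[1,1],R[0,1]))
    print("t",round(s["t"],2),"tcp",p.round(1),"yaw",yw.round(1),"F",np.round(s["ft_force"],1),"gap",round(s["finger_gap"],1));print("shift",d.round(4),"turn",None if yaw is None else round((yw-yaw+180)%360-180,1))
E
python3 -c "
from h import *
go(417.5,264,150,-23)"
```

```text
t 0.5 tcp [184.5 623.2 222.5] yaw 73.5 F [ 0.8 -0.7 -0.1] gap 86.8
shift [-0.3253 -0.2783  0.0726] turn 96.5$[0]: bad value
```

```bash
python3 -m creep '[{"dx":-0.035,"dy":-0.03,"dz":0.0,"turn":8.0,"gripper":1.0},{"dx":-0.07,"dy":-0.06,"dz":0.0,"turn":16.0,"gripper":1.0},{"dx":-0.105,"dy":-0.09,"dz":0.0,"turn":24.0,"gripper":1.0},{"dx":-0.14,"dy":-0.12,"dz":0.0,"turn":32.0,"gripper":1.0},{"dx":-0.175,"dy":-0.15,"dz":0.0,"turn":40.0,"gripper":1.0}]' 15
python3 -c "
from h import *
go(417.5,264,150,-23)"
```

```text
t: 1.0
tool_pos: [310.6, 428.1, 222.8]
tcp_rot: [-1.495, -2.763, -0.001]
ft_force: [0.5, 0.5, 0.3]
finger_gap: 87.1
t 1.0 tcp [310.6 428.1 222.8] yaw 33.2 F [0.5 0.5 0.3] gap 87.1
shift [-0.1959 -0.0004  0.0728] turn 56.2
```

```bash
python3 -m creep '[{"dx":-0.04,"dy":0.0,"dz":0.01,"turn":8.5,"gripper":1.0},{"dx":-0.08,"dy":0.0,"dz":0.03,"turn":17.0,"gripper":1.0},{"dx":-0.12,"dy":0.0,"dz":0.045,"turn":25.5,"gripper":1.0},{"dx":-0.16,"dy":0.0,"dz":0.06,"turn":34.0,"gripper":1.0},{"dx":-0.196,"dy":0.0,"dz":0.073,"turn":42.5,"gripper":1.0}]' && python3 -c "
from h import *
go(417.5,264,110,-23)"
```

```text
t: 1.5
tool_pos: [418.8, 264.4, 149.2]
tcp_rot: [2.396, 2.032, 0.001]
ft_force: [0.1, 0.4, 0.1]
finger_gap: 87.3
t 1.5 tcp [418.8 264.4 149.2] yaw -9.4 F [0.1 0.4 0.1] gap 87.3
shift [-0.0007 -0.0012  0.0392] turn 13.6
```

```bash
python3 -m creep '[{"dx":0.0,"dy":-0.001,"dz":0.0,"turn":7.0,"gripper":1.0},{"dx":0.0,"dy":-0.001,"dz":0.0,"turn":13.6,"gripper":1.0},{"dx":0.0,"dy":-0.001,"dz":0.0,"turn":13.6,"gripper":1.0},{"dx":0.0,"dy":-0.001,"dz":0.0,"turn":13.6,"gripper":1.0},{"dx":0.0,"dy":-0.001,"dz":0.0,"turn":13.6,"gripper":1.0}]' && python3 -c "
from h import *
go(417.5,264,110,-23)
c=cam('wrist');cv2.imwrite('pics/w1.png',c['pixels'][:,:,::-1])
for p in ([417.5,264,41],[429,290.6,41],[406,237,41]): print(proj(c,p))"
```

```text
t: 2.0
tool_pos: [416.9, 266.8, 149.7]
tcp_rot: [-2.611, -1.747, -0.001]
ft_force: [0.2, -0.2, -0.7]
finger_gap: 87.0
t 2.0 tcp [416.9 266.8 149.7] yaw -22.4 F [ 0.2 -0.2 -0.7] gap 87.0
shift [-0.0024  0.0016  0.0397] turn 0.6
[326.33180342 237.2213256 ]
[326.98867517 203.54507068]
[325.8885325 269.2790251]
```

View pics/w1.png

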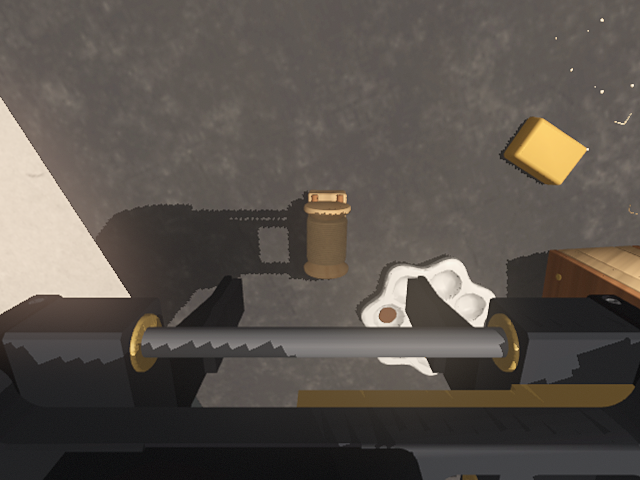

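Wrist view: spool upright, from (327,205) to (326,277), matching the projected axis (326, 203–269). Next I descend and grip.

```bash
python3 -m creep '[{"dx":-0.001,"dy":0.001,"dz":0.03,"turn":0.6,"gripper":1.0},{"dx":-0.002,"dy":0.001,"dz":0.06,"turn":0.6,"gripper":1.0},{"dx":-0.002,"dy":0.001,"dz":0.09,"turn":0.6,"gripper":1.0},{"dx":-0.002,"dy":0.001,"dz":0.115,"turn":0.6,"gripper":1.0},{"dx":-0.002,"dy":0.001,"dz":0.127,"turn":0.6,"gripper":1.0}]' && python3 -m creep '[{"dx":0.0,"dy":0.0,"dz":0.0,"turn":0.0,"gripper":1.0},{"dx":0.0,"dy":0.0,"dz":0.0,"turn":0.0,"gripper":0.3},{"dx":0.0,"dy":0.0,"dz":0.0,"turn":0.0,"gripper":0.2},{"dx":0.0,"dy":0.0,"dz":0.0,"turn":0.0,"gripper":0.2},{"dx":0.0,"dy":0.0,"dz":0.0,"turn":0.0,"gripper":0.2}]' 15
```

```text
t: 2.55
tool_pos: [415.7, 263.5, 20.4]
tcp_rot: [2.621, 1.731, -0.005]
ft_force: [0.0, -0.3, -0.4]
finger_gap: 86.9
t: 3.05
tool_pos: [417.7, 264.8, 23.4]
tcp_rot: [-2.622, -1.73, -0.003]
ft_force: [0.1, -0.3, -0.5]
finger_gap: 63.2
```

```bash
python3 -m creep '[{"dx":0.0,"dy":0.0,"dz":0.0,"turn":0.0,"gripper":0.0},{"dx":0.0,"dy":0.0,"dz":0.0,"turn":0.0,"gripper":0.0},{"dx":0.0,"dy":0.0,"dz":0.0,"turn":0.0,"gripper":0.0},{"dx":0.0,"dy":0.0,"dz":0.0,"turn":0.0,"gripper":0.0},{"dx":0.0,"dy":0.0,"dz":0.0,"turn":0.0,"gripper":0.0}]' 15;python3 -m creep '[{"dx":0.0,"dy":0.0,"dz":0.0,"turn":0.0,"gripper":0.0},{"dx":0.0,"dy":0.0,"dz":0.0,"turn":0.0,"gripper":0.0},{"dx":0.0,"dy":0.0,"dz":0.0,"turn":0.0,"gripper":0.0},{"dx":0.0,"dy":0.0,"dz":0.0,"turn":0.0,"gripper":0.0},{"dx":0.0,"dy":0.0,"dz":0.0,"turn":0.0,"gripper":0.0}]' 15
```

```text
t: 3.55
tool_pos: [417.4, 264.3, 22.7]
tcp_rot: [2.623, 1.729, 0.001]
ft_force: [1.3, 0.3, 1.0]
finger_gap: 37.6
t: 4.05
tool_pos: [417.4, 264.3, 22.7]
tcp_rot: [2.623, 1.73, 0.001]
ft_force: [1.4, -1.4, 1.5]
finger_gap: 37.4
```

Gripped at 37.4 mm. Now I lift straight up, then compute the transfer to the box.

```bash
python3 -m creep '[{"dx":0.0,"dy":0.0,"dz":-0.03,"turn":0.0,"gripper":0.0},{"dx":0.0,"dy":0.0,"dz":-0.07,"turn":0.0,"gripper":0.0},{"dx":0.0,"dy":0.0,"dz":-0.115,"turn":0.0,"gripper":0.0},{"dx":0.0,"dy":0.0,"dz":-0.155,"turn":0.0,"gripper":0.0},{"dx":0.0,"dy":0.0,"dz":-0.18,"turn":0.0,"gripper":0.0}]'; python3 -c "
from h import *
go(625.6,84,200,72.5)
c=cam('wrist');cv2.imwrite('pics/w2.png',c['pixels'][:,:,::-1])"
```

```text
t: 4.55
tool_pos: [417.5, 265.0, 205.6]
tcp_rot: [-2.621, -1.729, -0.005]
ft_force: [0.1, 0.3, -0.9]
finger_gap: 37.4
t 4.55 tcp [417.5 265.  205.6] yaw -23.2 F [ 0.1  0.3 -0.9] gap 37.4
shift [-0.0846  0.2625  0.0056] turn -95.7
```

View pics/w2.png

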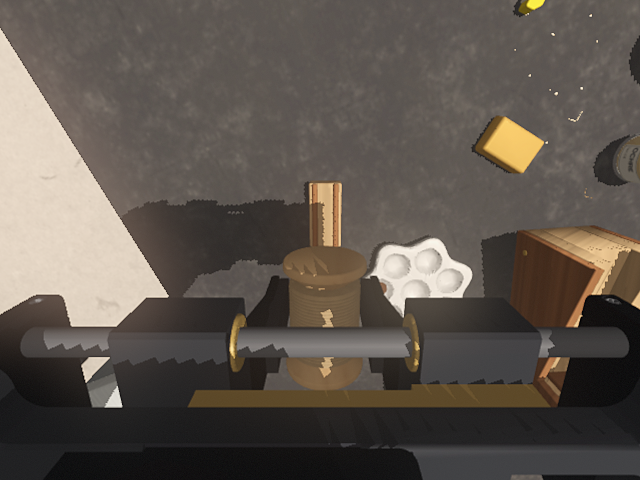

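Wrist view: the spool is held square between the fingers, from about (325,262) to (325,378). The rest is empty below. Transferring at height.

```bash
python3 -m creep '[{"dx":-0.005,"dy":0.02,"dz":-0.005,"turn":-8.5,"gripper":0.0},{"dx":-0.015,"dy":0.045,"dz":-0.01,"turn":-17.0,"gripper":0.0},{"dx":-0.025,"dy":0.075,"dz":-0.015,"turn":-25.5,"gripper":0.0},{"dx":-0.035,"dy":0.11,"dz":-0.015,"turn":-34.0,"gripper":0.0},{"dx":-0.042,"dy":0.14,"dz":-0.015,"turn":-42.5,"gripper":0.0}]'; python3 -c "
from h import *
go(625.6,84,220,72.5)"
```

```text
t: 5.1
tool_pos: [529.8, 169.6, 217.2]
tcp_rot: [-1.812, -2.566, 0.001]
ft_force: [-0.6, 0.2, -0.9]
finger_gap: 36.9
t 5.1 tcp [529.8 169.6 217.2] yaw 19.5 F [-0.6  0.2 -0.9] gap 36.9
shift [-0.1127  0.0617 -0.0029] turn -53.0
```

```bash
python3 -m creep '[{"dx":-0.022,"dy":0.012,"dz":0.0,"turn":-8.5,"gripper":0.0},{"dx":-0.045,"dy":0.025,"dz":0.0,"turn":-17.0,"gripper":0.0},{"dx":-0.068,"dy":0.037,"dz":0.0,"turn":-25.5,"gripper":0.0},{"dx":-0.09,"dy":0.05,"dz":0.0,"turn":-34.0,"gripper":0.0},{"dx":-0.113,"dy":0.062,"dz":0.0,"turn":-42.5,"gripper":0.0}]';python3 -m creep '[{"dx":0.0,"dy":0.0,"dz":0.0,"turn":-8.5,"gripper":0.0},{"dx":0.0,"dy":0.0,"dz":0.0,"turn":-10.5,"gripper":0.0},{"dx":0.0,"dy":0.0,"dz":0.0,"turn":-10.5,"gripper":0.0},{"dx":0.0,"dy":0.0,"dz":0.0,"turn":-10.5,"gripper":0.0},{"dx":0.0,"dy":0.0,"dz":0.0,"turn":-10.5,"gripper":0.0}]'; python3 -c "
from h import *
go(625.6,84,150,72.5)
c=cam('wrist');cv2.imwrite('pics/w3.png',c['pixels'][:,:,::-1])
c=cam('top');crop(c,180,180,200,150,4,'pics/t2.png')
c=cam('scene');crop(c,130,150,220,170,3.5,'pics/s2.png')"
```

```text
t: 5.6
tool_pos: [625.1, 84.2, 216.4]
tcp_rot: [-0.757, -3.047, 0.0]
ft_force: [-0.5, -0.0, -0.4]
finger_gap: 37.4
t: 6.1
tool_pos: [624.7, 84.6, 217.3]
tcp_rot: [-0.487, -3.103, -0.0]
ft_force: [0.1, 0.5, 0.3]
finger_gap: 37.1
t 6.1 tcp [624.7  84.6 217.3] yaw 72.2 F [0.1 0.5 0.3] gap 37.1
shift [-0.0011 -0.0003  0.0673] turn -0.3
```

View pics/w3.png

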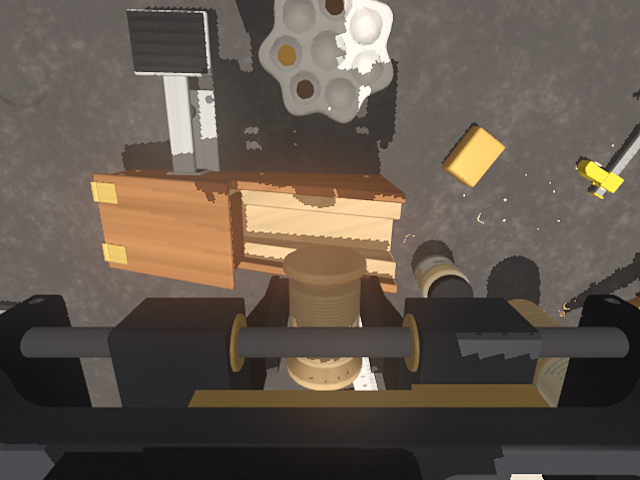

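View pics/t2.png

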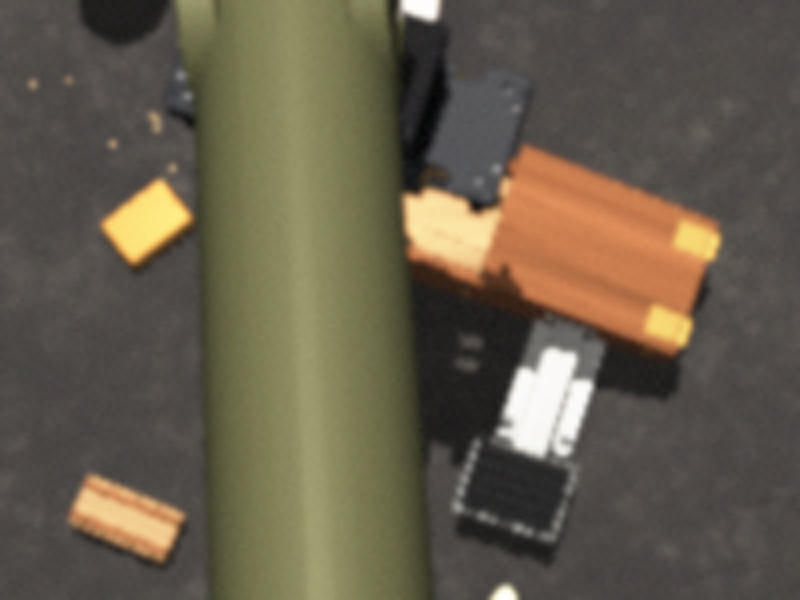

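View pics/s2.png

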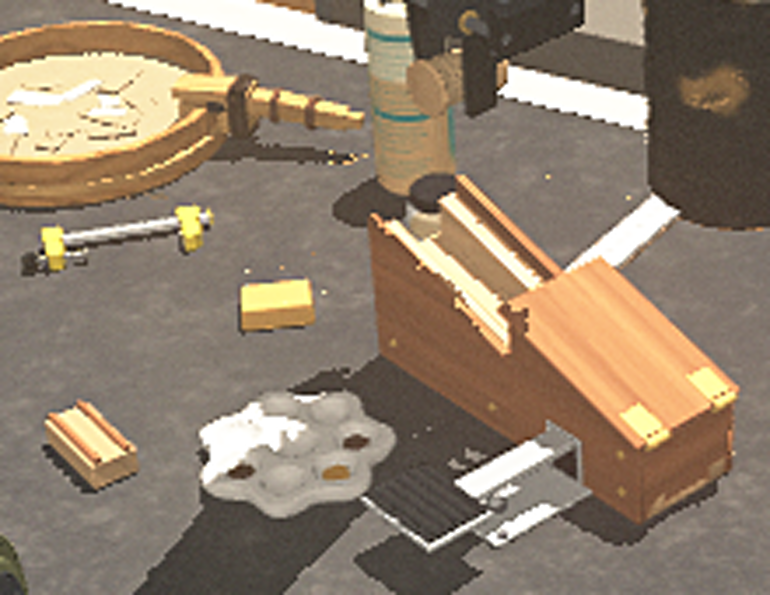

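```bash
python3 -c "
from h import *
a=cv2.imread('pics/w3.png')
cv2.imwrite('pics/w3z.png',cv2.resize(a[140:310,80:420],None,fx=2.35,fy=2.35,interpolation=cv2.INTER_CUBIC))
c=cam('wrist')
# model prediction from box pose
for yaw,ox,oy in((-17.5,600,3),):
    t=np.radians(yaw);Rb=np.array([[np.cos(t),-np.sin(t),0],[np.sin(t),np.cos(t),0],[0,0,1]])
    for n,p in (('high -x',[-44,150,116]),('high +x',[44,150,116]),('lidf -x',[-47,8,109]),('lidf +x',[47,8,109]),('ped',[-160,-55,45]),('spot',[0,85,103]),('floor edge -x hi',[-35.5,150,104]),('floor +x hi',[35.5,150,104])): print(n,proj(c,Rb@p+[ox,oy,0]).round(1))
"
```

```text
high -x [405.9 183.8]
high +x [398.9 285.8]
lidf -x [226.9 179.6]
lidf +x [236.8 286.2]
ped [163.6  41. ]
spot [323.4 233. ]
floor edge -x hi [401.8 191.9]
floor +x hi [396.7 271.2]
```

View pics/w3z.png

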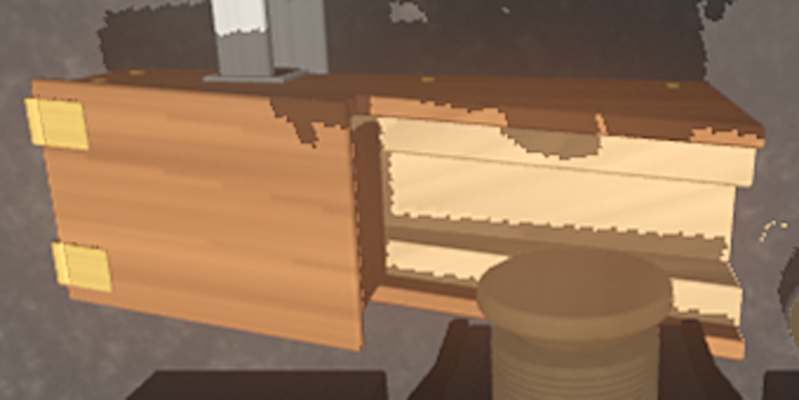

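```bash
cat > fit.py <<'E'
from h import *
from scipy.optimize import least_squares
T=cam("top");S=cam("scene");W=cam("wrist")
t=lambda x,y:(180+(x+.5)/4-.5,180+(y+.5)/4-.5)
s=lambda x,y:(130+(x+.5)/3.6-.5,190+(y+.5)/3.6-.5)
w=lambda x,y:(80+x/2.35-.4,140+y/2.35-.4)
# world points on known-height planes vs box coordinates
obs=[]
hi={(-44,150):(t(276,203),s(384,80),w(765,127)),(44,150):(t(315,82),s(475,38),w(743,357))}
for k,(a,b,c) in hi.items():
    for n,cc,uv in(("T",T,a),("S",S,b),("W",W,c)): obs.append((n+"hi",k,plane(cc,uv,115.75)))
pad={(-136,-22):((482,436),(433,333)),(-136,-88):((578,462),(507,378)),(-184,-88):((553,540),(440,420)),(-184,-22):((456,512),(375,368))}
for k,(a,b) in pad.items():
    obs.append(("Tp",k,plane(T,t(*a),45)));obs.append(("Sp",k,plane(S,s(*b),45)))
for k,uv in {(-136,-22):(209,75),(-136,-88):(135,73),(-184,-88):(127,12),(-184,-22):(207,11)}.items(): obs.append(("Wp",k,plane(W,uv,45)))
# lid front corners by T/S triangulation
for k,a,b in(((47,8),(521,146),(617,122)),((-47,8),(486,282),(516,172))):
    obs.append(("lid",k,tri(T,t(*a),S,s(*b))[0]))
def f(p,full=False):
    c,q=np.cos(p[2]),np.sin(p[2]);o=[]
    for n,k,X in obs: o+= [p[0]+c*k[0]-q*k[1]-X[0],p[1]+q*k[0]+c*k[1]-X[1]]
    return np.array(o)
R=least_squares(f,[600,3,-.31],loss="soft_l1",f_scale=3)
print(R.x,np.degrees(R.x[2]))
for (n,k,X),e in zip(obs,R.fun.reshape(-1,2) if 0 else f(R.x).reshape(-1,2)): print(n,k,X.round(1),e.round(1))
p=R.x;c,q=np.cos(p[2]),np.sin(p[2])
for n,(x,y) in {"spot":(0,85),"pedal":(-160,-55)}.items(): print(n,p[0]+c*x-q*y,p[1]+q*x+c*y)
E
python3 fit.py
```

```text
[ 6.00722741e+02 -7.71540743e-02 -3.34795191e-01] -19.182351424936883
Thi (-44, 150) [609.6 151.1 115.8] [-1.1  5. ]
Shi (-44, 150) [610.2 153.3 115.8] [-1.8  2.7]
Whi (-44, 150) [610.7 156.8 115.8] [-2.3 -0.7]
Thi (44, 150) [689.4 126.8 115.8] [2.2 0.3]
Shi (44, 150) [686.7 127.8 115.8] [ 4.9 -0.7]
Whi (44, 150) [691.8 128.8 115.8] [-0.2 -1.6]
Tp (-136, -22) [465.8  22.5  45. ] [-0.8  1.3]
Sp (-136, -22) [462.  26.  45.] [ 3.1 -2.2]
Tp (-136, -88) [447.9 -40.7  45. ] [-4.5  2.2]
Sp (-136, -88) [444.  -38.4  45. ] [-0.6 -0.1]
Tp (-184, -88) [397.  -23.6  45. ] [1.  0.8]
Sp (-184, -88) [391.7 -23.3  45. ] [6.3 0.6]
Tp (-184, -22) [416.1  39.9  45. ] [ 3.6 -0.3]
Sp (-184, -22) [416.   38.9  45. ] [3.7 0.7]
Wp (-136, -22) [468.3  25.6  45. ] [-3.3 -1.7]
Wp (-136, -88) [446.4 -37.5  45. ] [-3. -1.]
Wp (-184, -88) [401.3 -21.7  45. ] [-3.2 -1. ]
Wp (-184, -22) [421.6  44.2  45. ] [-1.9 -4.6]
lid (47, 8) [647.6  -5.9 105.5] [ 0.2 -2. ]
lid (-47, 8) [556.8  17.5 112.2] [2.2 5.4]
spot 628.6516787558324 80.20344403606333
pedal 431.5346553361606 0.548694785510051
```

Run:
```python
from h import *
s,R,p=tool();W=cam("wrist")
for dx in(-29,29):
  for zz in (-19.5,0,19.5): print(dx,zz,proj(W,p+R@[dx,0,-18.7-zz]).round(1))
go(629,80.6,110,70.8)
```

```text
-29 -19.5 [323.1 339.8]
-29 0 [323.  362.5]
-29 19.5 [322.9 390.8]
29 -19.5 [323.1 242.3]
29 0 [322.9 255.9]
29 19.5 [322.7 273.2]
t 6.5 tcp [625.   84.3 217.7] yaw 72.2 F [ 0.   0.7 -0.1] gap 37.2
shift [-0.005  -0.0023  0.1077] turn 1.4
```

```bash
python3 -m creep '[{"dx":-0.003,"dy":-0.003,"dz":0.02,"turn":1.4,"gripper":0.0},{"dx":-0.004,"dy":-0.003,"dz":0.045,"turn":1.4,"gripper":0.0},{"dx":-0.004,"dy":-0.003,"dz":0.075,"turn":1.4,"gripper":0.0},{"dx":-0.004,"dy":-0.003,"dz":0.1,"turn":1.4,"gripper":0.0},{"dx":-0.004,"dy":-0.003,"dz":0.118,"turn":1.4,"gripper":0.0}]';python3 -m creep '[{"dx":0.0,"dy":0.0,"dz":0.0,"turn":0.0,"gripper":0.0},{"dx":0.0,"dy":0.0,"dz":0.0,"turn":0.0,"gripper":0.0},{"dx":0.0,"dy":0.0,"dz":0.002,"turn":0.0,"gripper":0.0},{"dx":0.0,"dy":0.0,"dz":0.004,"turn":0.0,"gripper":0.0},{"dx":0.0,"dy":0.0,"dz":0.004,"turn":0.0,"gripper":0.0}]'; python3 -c "
from h import *
go(627.8,81,90,70.8)
c=cam('wrist');cv2.imwrite('pics/w4.png',c['pixels'][:,:,::-1])
c=cam('scene');crop(c,200,150,150,110,5,'pics/s4.png')"
```

```text
t: 7.0
tool_pos: [626.9, 80.1, 97.6]
tcp_rot: [-0.524, -3.096, 0.001]
ft_force: [-0.8, -0.8, 0.1]
finger_gap: 37.6
t: 7.5
tool_pos: [628.2, 80.2, 96.2]
tcp_rot: [0.524, 3.097, 0.001]
ft_force: [0.2, -1.2, -0.4]
finger_gap: 37.6
t 7.5 tcp [628.2  80.2  96.2] yaw 70.8 F [ 0.2 -1.2 -0.4] gap 37.6
shift [0.0007 0.0006 0.0062] turn -0.0
```

View pics/w4.png

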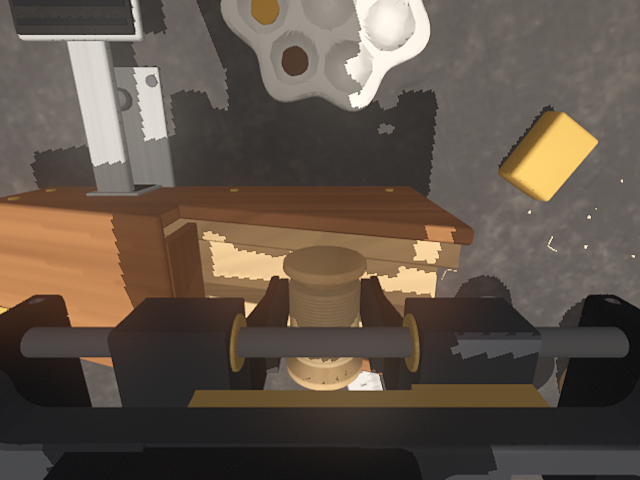

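View pics/s4.png

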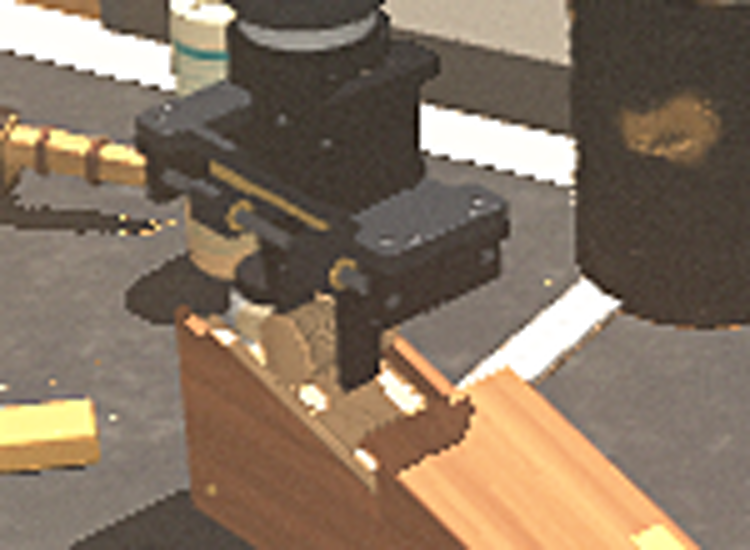

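The spool lines up between the chute walls, with its near flange at (325,262). I lower it at 2 mm per row.

```bash
python3 -m creep '[{"dx":0.0,"dy":0.0,"dz":0.002,"turn":0.0,"gripper":0.0},{"dx":0.0,"dy":0.0,"dz":0.004,"turn":0.0,"gripper":0.0},{"dx":0.0,"dy":0.0,"dz":0.006,"turn":0.0,"gripper":0.0},{"dx":0.0,"dy":0.0,"dz":0.008,"turn":0.0,"gripper":0.0},{"dx":0.0,"dy":0.0,"dz":0.008,"turn":0.0,"gripper":0.0}]';python3 -m creep '[{"dx":0.0,"dy":0.0,"dz":0.0,"turn":0.0,"gripper":0.0},{"dx":0.0,"dy":0.0,"dz":0.0,"turn":0.0,"gripper":0.0},{"dx":0.0,"dy":0.0,"dz":0.001,"turn":0.0,"gripper":0.0},{"dx":0.0,"dy":0.0,"dz":0.002,"turn":0.0,"gripper":0.0},{"dx":0.0,"dy":0.0,"dz":0.002,"turn":0.0,"gripper":0.0}]'
```

```text
t: 8.1
tool_pos: [627.6, 80.1, 87.1]
tcp_rot: [-0.524, -3.097, 0.0]
ft_force: [-0.2, -0.5, -0.4]
finger_gap: 37.4
t: 8.6
tool_pos: [627.8, 80.1, 85.4]
tcp_rot: [-0.524, -3.097, 0.0]
ft_force: [0.5, -0.4, -0.6]
finger_gap: 37.3
```

```bash
python3 -m creep '[{"dx":0.0,"dy":0.0,"dz":0.0005,"turn":0.0,"gripper":0.0},{"dx":0.0,"dy":0.0,"dz":0.001,"turn":0.0,"gripper":0.0},{"dx":0.0,"dy":0.0,"dz":0.001,"turn":0.0,"gripper":0.0},{"dx":0.0,"dy":0.0,"dz":0.001,"turn":0.0,"gripper":0.0},{"dx":0.0,"dy":0.0,"dz":0.001,"turn":0.0,"gripper":0.0}]';python3 -c "
from h import *
c=cam('wrist');cv2.imwrite('pics/w5.png',c['pixels'][:,:,::-1])
c=cam('scene');crop(c,200,190,120,80,6,'pics/s5.png');go(0,0,0)"
```

```text
t: 9.1
tool_pos: [627.9, 80.1, 84.9]
tcp_rot: [0.524, 3.097, 0.0]
ft_force: [-2.3, 0.4, 3.2]
finger_gap: 37.6
t 9.2 tcp [627.9  80.1  84.9] yaw 70.8 F [-2.1 -0.6  4.3] gap 37.4
shift [ 0.5666 -0.2824  0.0848] turn None
```

View pics/s5.png

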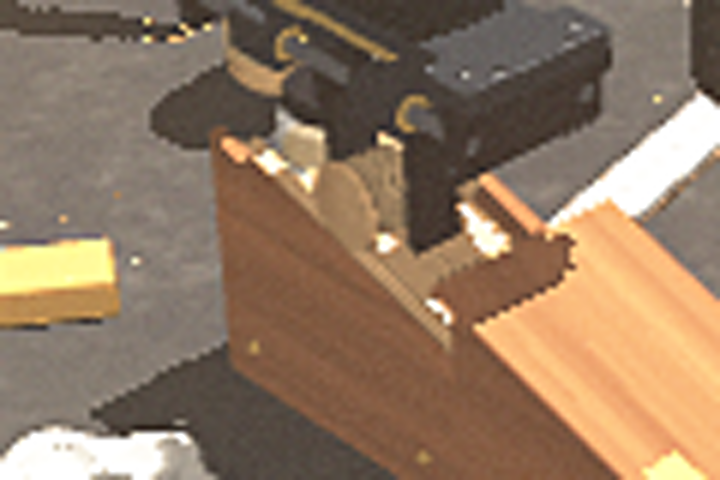

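Contact at z 84.9, as predicted. Opening, then lifting.

```bash
python3 -m creep '[{"dx":0.0,"dy":0.0,"dz":0.0,"turn":0.0,"gripper":0.6},{"dx":0.0,"dy":0.0,"dz":0.0,"turn":0.0,"gripper":0.7},{"dx":0.0,"dy":0.0,"dz":0.0,"turn":0.0,"gripper":0.8},{"dx":0.0,"dy":0.0,"dz":0.0,"turn":0.0,"gripper":0.8},{"dx":0.0,"dy":0.0,"dz":0.0,"turn":0.0,"gripper":0.8}]';python3 -m creep '[{"dx":0.0,"dy":0.0,"dz":0.0,"turn":0.0,"gripper":0.8},{"dx":0.0,"dy":0.0,"dz":0.0,"turn":0.0,"gripper":0.8},{"dx":0.0,"dy":0.0,"dz":0.0,"turn":0.0,"gripper":0.8},{"dx":0.0,"dy":0.0,"dz":0.0,"turn":0.0,"gripper":0.8},{"dx":0.0,"dy":0.0,"dz":0.0,"turn":0.0,"gripper":0.8}]';python3 -c "
from h import *
c=cam('wrist');cv2.imwrite('pics/w6.png',c['pixels'][:,:,::-1])
c=cam('scene');crop(c,200,190,120,80,6,'pics/s6.png');go(0,0,0)"
```

```text
t: 9.7
tool_pos: [627.9, 80.1, 84.4]
tcp_rot: [-0.524, -3.097, 0.0]
ft_force: [-0.3, 0.4, -0.4]
finger_gap: 66.4
t: 10.2
tool_pos: [627.9, 80.1, 84.6]
tcp_rot: [0.524, 3.097, 0.0]
ft_force: [0.4, -0.1, -1.1]
finger_gap: 69.5
t 10.3 tcp [627.9  80.1  84.6] yaw 70.8 F [ 0.  -1.3 -0.4] gap 69.5
shift [ 0.5665 -0.2823  0.0845] turn None
```

View pics/w6.png

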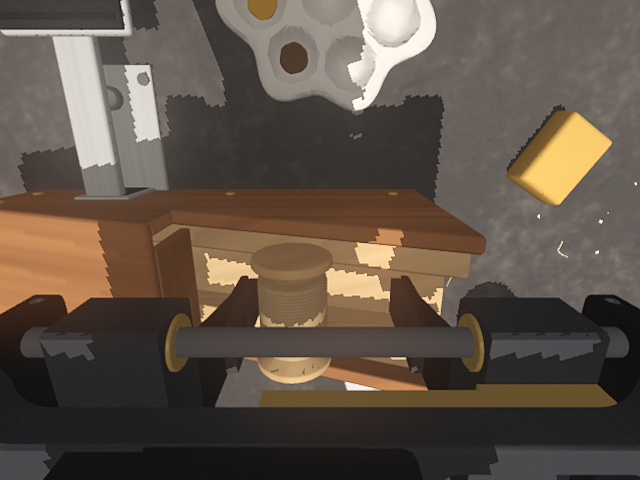

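View pics/s6.png

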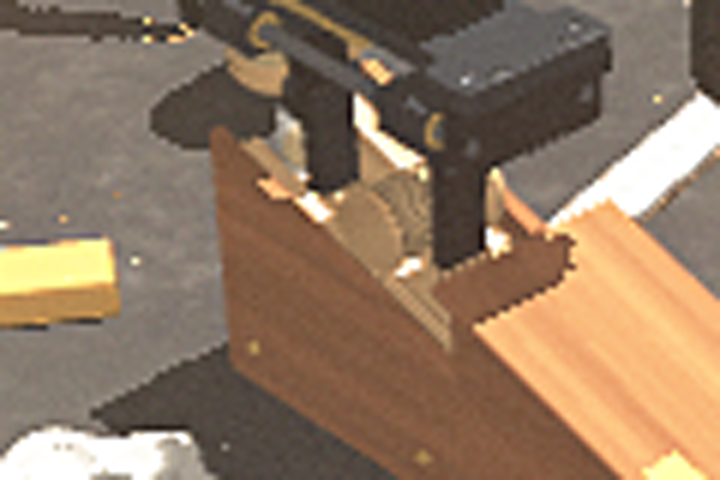

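Both pictures show the spool lying across the chute, let go and resting on the downhill finger (wrist view (292,315), moved left about 33 px from its held place). I lift straight up slowly at first so that it rolls on to the lid.

```bash
python3 -m creep '[{"dx":0.0,"dy":0.0,"dz":-0.008,"turn":0.0,"gripper":0.8},{"dx":0.0,"dy":0.0,"dz":-0.018,"turn":0.0,"gripper":0.8},{"dx":0.0,"dy":0.0,"dz":-0.035,"turn":0.0,"gripper":0.8},{"dx":0.0,"dy":0.0,"dz":-0.06,"turn":0.0,"gripper":0.8},{"dx":0.0,"dy":0.0,"dz":-0.1,"turn":0.0,"gripper":0.8}]';python3 -m creep '[{"dx":0.02,"dy":0.0,"dz":0.0,"turn":0.0,"gripper":0.0},{"dx":0.05,"dy":0.0,"dz":0.0,"turn":0.0,"gripper":0.0},{"dx":0.08,"dy":0.0,"dz":0.0,"turn":0.0,"gripper":0.0},{"dx":0.11,"dy":0.0,"dz":0.0,"turn":0.0,"gripper":0.0},{"dx":0.14,"dy":0.0,"dz":0.0,"turn":0.0,"gripper":0.0}]';python3 -c "
from h import *
c=cam('top');crop(c,200,180,180,135,4.4,'pics/t7.png')
c=cam('scene');crop(c,200,170,150,110,5,'pics/s7.png');go(431,1,100,70.8)"
```

```text
t: 10.8
tool_pos: [626.5, 80.0, 184.4]
tcp_rot: [-0.524, -3.094, 0.002]
ft_force: [0.8, 0.4, 0.1]
finger_gap: 69.3
t: 11.3
tool_pos: [494.9, 126.5, 185.7]
tcp_rot: [0.525, 3.096, 0.002]
ft_force: [0.7, 0.1, 0.1]
finger_gap: 37.3
t 11.4 tcp [492.9 128.3 185.7] yaw 71.0 F [ 0.6 -0.1  0.4] gap 29.3
shift [ 0.017  -0.1407  0.0854] turn 0.2
```

View pics/t7.png

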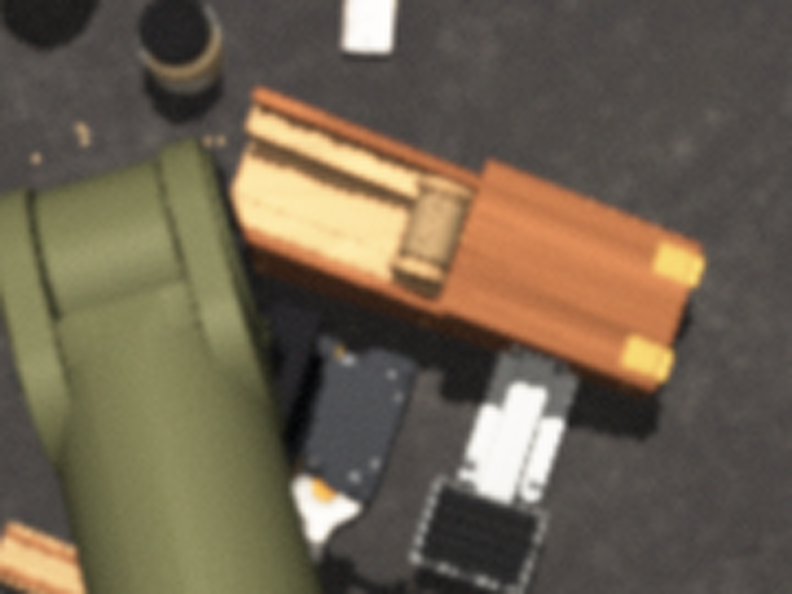

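View pics/s7.png

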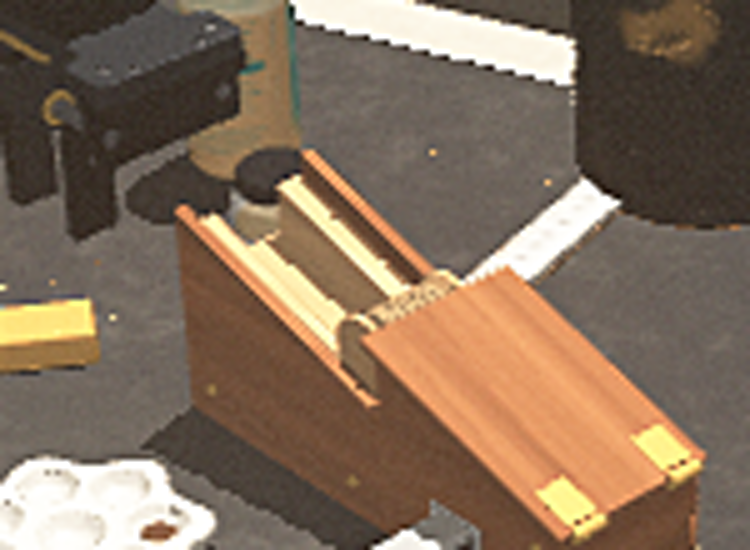

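The spool rests straight across the chute against the shut lid (top crop (432,235)). Moving the shut fingers over the pedal.

```bash
python3 -m creep '[{"dx":0.003,"dy":-0.03,"dz":0.0,"turn":0.2,"gripper":0.0},{"dx":0.006,"dy":-0.06,"dz":0.02,"turn":0.2,"gripper":0.0},{"dx":0.01,"dy":-0.09,"dz":0.05,"turn":0.2,"gripper":0.0},{"dx":0.013,"dy":-0.12,"dz":0.08,"turn":0.2,"gripper":0.0},{"dx":0.013,"dy":-0.14,"dz":0.1,"turn":0.2,"gripper":0.0}]';python3 -m creep '[{"dx":0.0,"dy":0.0,"dz":0.0,"turn":0.0,"gripper":0.0},{"dx":0.0,"dy":0.0,"dz":0.0,"turn":0.0,"gripper":0.0},{"dx":0.0,"dy":0.0,"dz":0.01,"turn":0.0,"gripper":0.0},{"dx":0.0,"dy":0.0,"dz":0.02,"turn":0.0,"gripper":0.0},{"dx":0.0,"dy":0.0,"dz":0.025,"turn":0.0,"gripper":0.0}]';python3 -c "
from h import *
c=cam('scene');crop(c,180,210,150,110,5,'pics/s8.png')
c=cam('wrist');cv2.imwrite('pics/w8.png',c['pixels'][:,:,::-1]);go(434,0,46,70.8)"
```

```text
t: 11.9
tool_pos: [436.3, -4.0, 83.7]
tcp_rot: [-0.533, -3.096, 0.0]
ft_force: [0.4, -0.1, -0.2]
finger_gap: 0.7
t: 12.4
tool_pos: [437.3, -1.1, 58.8]
tcp_rot: [-0.528, -3.096, 0.001]
ft_force: [0.3, -0.1, 0.1]
finger_gap: 0.4
t 12.5 tcp [436.7  -1.4  58.6] yaw 70.6 F [ 0.  -0.1 -0.7] gap 0.7
shift [0.003  0.0005 0.0126] turn -0.2
```

View pics/s8.png

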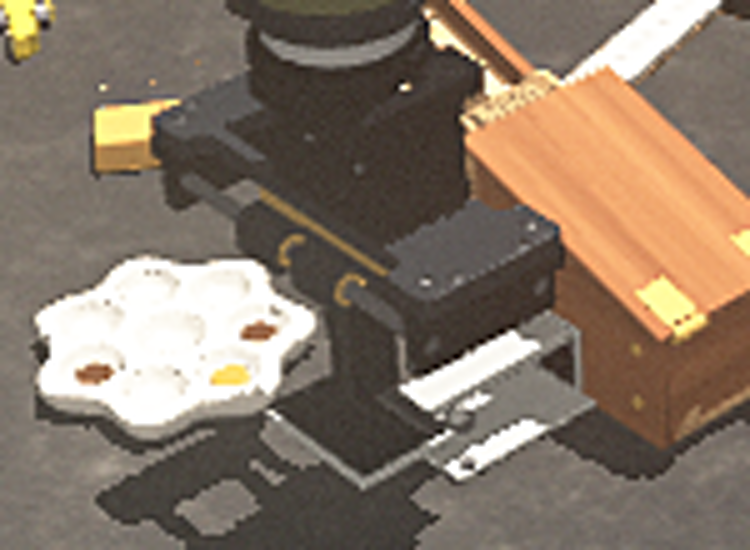

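View pics/w8.png

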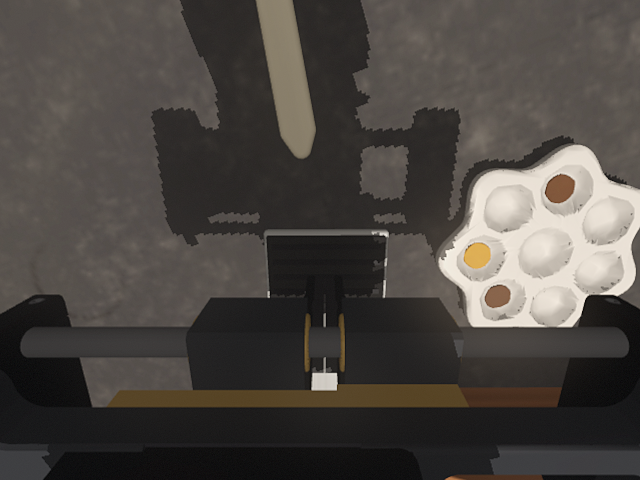

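The fingers are over the tread: wrist view tread edges run from (266,232) to (387,232), with the fingers at column 325. Pressing slowly.

```bash
python3 -m creep '[{"dx":0.001,"dy":0.0,"dz":0.003,"turn":0.0,"gripper":0.0},{"dx":0.002,"dy":0.0,"dz":0.006,"turn":0.0,"gripper":0.0},{"dx":0.002,"dy":0.0,"dz":0.009,"turn":0.0,"gripper":0.0},{"dx":0.002,"dy":0.0,"dz":0.011,"turn":0.0,"gripper":0.0},{"dx":0.002,"dy":0.0,"dz":0.012,"turn":0.0,"gripper":0.0}]';python3 -m creep '[{"dx":0.0,"dy":0.0,"dz":0.001,"turn":0.0,"gripper":0.0},{"dx":0.0,"dy":0.0,"dz":0.002,"turn":0.0,"gripper":0.0},{"dx":0.0,"dy":0.0,"dz":0.003,"turn":0.0,"gripper":0.0},{"dx":0.0,"dy":0.0,"dz":0.004,"turn":0.0,"gripper":0.0},{"dx":0.0,"dy":0.0,"dz":0.005,"turn":0.0,"gripper":0.0}]'
```

```text
t: 13.0
tool_pos: [435.4, -1.1, 47.4]
tcp_rot: [-0.53, -3.097, -0.0]
ft_force: [-0.6, 0.6, 0.3]
finger_gap: 0.7
t: 13.5
tool_pos: [435.4, -1.0, 42.7]
tcp_rot: [-0.53, -3.096, -0.0]
ft_force: [-1.8, 0.3, 5.6]
finger_gap: 0.3
```

```bash
python3 -m creep '[{"dx":0.0,"dy":0.0,"dz":0.001,"turn":0.0,"gripper":0.0},{"dx":0.0,"dy":0.0,"dz":0.002,"turn":0.0,"gripper":0.0},{"dx":0.0,"dy":0.0,"dz":0.003,"turn":0.0,"gripper":0.0},{"dx":0.0,"dy":0.0,"dz":0.004,"turn":0.0,"gripper":0.0},{"dx":0.0,"dy":0.0,"dz":0.005,"turn":0.0,"gripper":0.0}]';python3 -m creep '[{"dx":0.0,"dy":0.0,"dz":0.001,"turn":0.0,"gripper":0.0},{"dx":0.0,"dy":0.0,"dz":0.002,"turn":0.0,"gripper":0.0},{"dx":0.0,"dy":0.0,"dz":0.003,"turn":0.0,"gripper":0.0},{"dx":0.0,"dy":0.0,"dz":0.004,"turn":0.0,"gripper":0.0},{"dx":0.0,"dy":0.0,"dz":0.005,"turn":0.0,"gripper":0.0}]'
```

```text
t: 14.0
tool_pos: [435.3, -0.9, 37.5]
tcp_rot: [-0.53, -3.096, -0.0]
ft_force: [-2.9, 0.9, 4.5]
finger_gap: 0.5
t: 14.5
tool_pos: [435.3, -0.9, 32.5]
tcp_rot: [-0.53, -3.096, -0.0]
ft_force: [-3.3, 0.4, 7.0]
finger_gap: 0.8
```

```bash
python3 -m creep '[{"dx":0.0,"dy":0.0,"dz":0.0006,"turn":0.0,"gripper":0.0},{"dx":0.0,"dy":0.0,"dz":0.0012,"turn":0.0,"gripper":0.0},{"dx":0.0,"dy":0.0,"dz":0.0018,"turn":0.0,"gripper":0.0},{"dx":0.0,"dy":0.0,"dz":0.0024,"turn":0.0,"gripper":0.0},{"dx":0.0,"dy":0.0,"dz":0.003,"turn":0.0,"gripper":0.0}]';python3 -c "
from h import *
c=cam('scene');crop(c,180,180,160,120,5,'pics/s9.png')"
```

```text
t: 15.0
tool_pos: [435.4, -0.9, 29.6]
tcp_rot: [-0.53, -3.096, -0.0]
ft_force: [-3.0, -0.1, 7.1]
finger_gap: 0.4
```

View pics/s9.png

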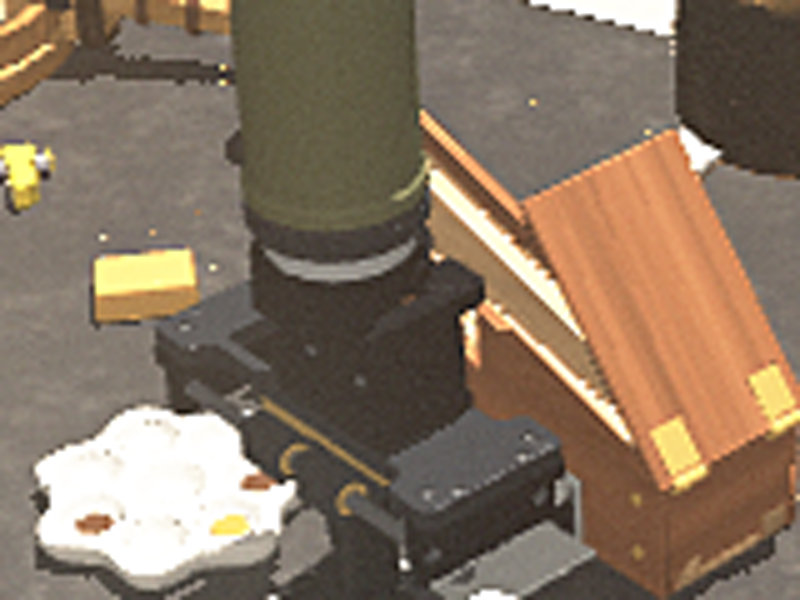

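The lid is well up and the chute empty in front of it, so the spool has gone in. I continue to the stop at 0.6 mm per row.

```bash
python3 -m creep '[{"dx":0.0,"dy":0.0,"dz":0.0005,"turn":0.0,"gripper":0.0},{"dx":0.0,"dy":0.0,"dz":0.001,"turn":0.0,"gripper":0.0},{"dx":0.0,"dy":0.0,"dz":0.0015,"turn":0.0,"gripper":0.0},{"dx":0.0,"dy":0.0,"dz":0.002,"turn":0.0,"gripper":0.0},{"dx":0.0,"dy":0.0,"dz":0.0025,"turn":0.0,"gripper":0.0}]'
```

```text
t: 15.55
tool_pos: [435.4, -1.0, 27.1]
tcp_rot: [-0.53, -3.097, -0.0]
ft_force: [-2.3, -0.3, 5.0]
finger_gap: 0.3
```

```bash
python3 -m creep '[{"dx":0.0,"dy":0.0,"dz":0.0003,"turn":0.0,"gripper":0.0},{"dx":0.0,"dy":0.0,"dz":0.0006,"turn":0.0,"gripper":0.0},{"dx":0.0,"dy":0.0,"dz":0.0009,"turn":0.0,"gripper":0.0},{"dx":0.0,"dy":0.0,"dz":0.0012,"turn":0.0,"gripper":0.0},{"dx":0.0,"dy":0.0,"dz":0.0015,"turn":0.0,"gripper":0.0}]'
```

```text
t: 16.05
tool_pos: [435.6, -1.0, 25.7]
tcp_rot: [0.53, 3.096, 0.0]
ft_force: [-2.2, 0.5, 6.3]
finger_gap: 0.5
```

```bash
python3 -m creep '[{"dx":0.0,"dy":0.0,"dz":0.0003,"turn":0.0,"gripper":0.0},{"dx":0.0,"dy":0.0,"dz":0.0006,"turn":0.0,"gripper":0.0},{"dx":0.0,"dy":0.0,"dz":0.0009,"turn":0.0,"gripper":0.0},{"dx":0.0,"dy":0.0,"dz":0.0012,"turn":0.0,"gripper":0.0},{"dx":0.0,"dy":0.0,"dz":0.0015,"turn":0.0,"gripper":0.0}]'
```

```text
t: 16.55
tool_pos: [435.7, -1.0, 24.8]
tcp_rot: [-0.53, -3.097, -0.001]
ft_force: [-5.2, -0.9, 13.9]
finger_gap: 0.6
```

```bash
python3 -m creep '[{"dx":0.0,"dy":0.0,"dz":0.0003,"turn":0.0,"gripper":0.0},{"dx":0.0,"dy":0.0,"dz":0.0006,"turn":0.0,"gripper":0.0},{"dx":0.0,"dy":0.0,"dz":0.0009,"turn":0.0,"gripper":0.0},{"dx":0.0,"dy":0.0,"dz":0.0009,"turn":0.0,"gripper":0.0},{"dx":0.0,"dy":0.0,"dz":0.0009,"turn":0.0,"gripper":0.0}]'
```

```text
t: 17.05
tool_pos: [435.7, -1.0, 24.4]
tcp_rot: [-0.53, -3.096, -0.001]
ft_force: [-5.9, 0.3, 18.7]
finger_gap: 0.6
```

On the stop: the force went from 7 to 14 to 19 N while the tread stopped moving. I ease off slightly and hold.

```bash
python3 -m creep '[{"dx":0.0,"dy":0.0,"dz":-0.0004,"turn":0.0,"gripper":0.0},{"dx":0.0,"dy":0.0,"dz":-0.0004,"turn":0.0,"gripper":0.0},{"dx":0.0,"dy":0.0,"dz":-0.0004,"turn":0.0,"gripper":0.0},{"dx":0.0,"dy":0.0,"dz":-0.0004,"turn":0.0,"gripper":0.0},{"dx":0.0,"dy":0.0,"dz":-0.0004,"turn":0.0,"gripper":0.0}]';python3 -m creep '[{"dx":0.0,"dy":0.0,"dz":0.0,"turn":0.0,"gripper":0.0},{"dx":0.0,"dy":0.0,"dz":0.0,"turn":0.0,"gripper":0.0},{"dx":0.0,"dy":0.0,"dz":0.0,"turn":0.0,"gripper":0.0},{"dx":0.0,"dy":0.0,"dz":0.0,"turn":0.0,"gripper":0.0},{"dx":0.0,"dy":0.0,"dz":0.0,"turn":0.0,"gripper":0.0}]'; python3 -c "
from h import *
c=cam('scene');crop(c,180,180,160,120,5,'pics/s10.png')
c=cam('top');crop(c,200,180,180,135,4.4,'pics/t10.png')"
```

```text
t: 17.55
tool_pos: [435.7, -1.0, 24.6]
tcp_rot: [-0.53, -3.096, -0.001]
ft_force: [-6.2, 0.6, 15.4]
finger_gap: 0.5
t: 18.05
tool_pos: [435.7, -1.0, 24.6]
tcp_rot: [-0.53, -3.096, -0.001]
ft_force: [-5.6, -0.3, 15.0]
finger_gap: 0.9
```

View pics/s10.png

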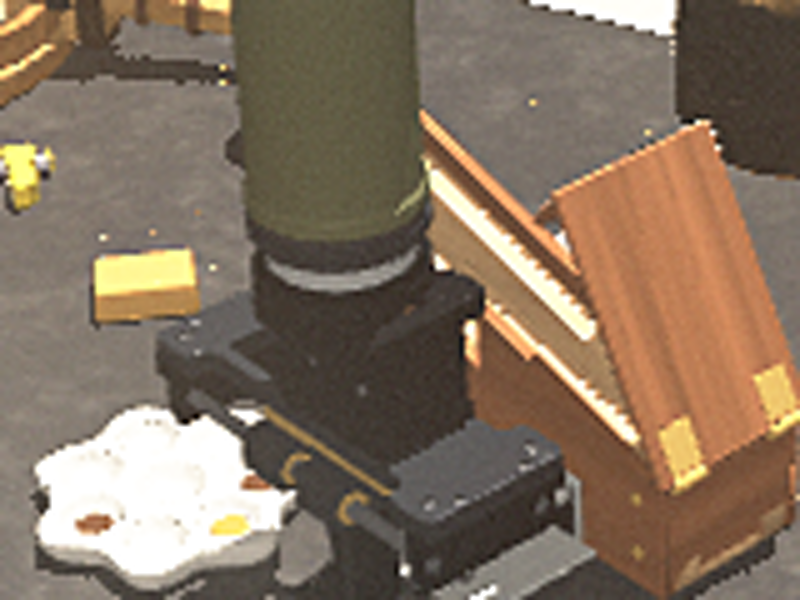

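View pics/t10.png

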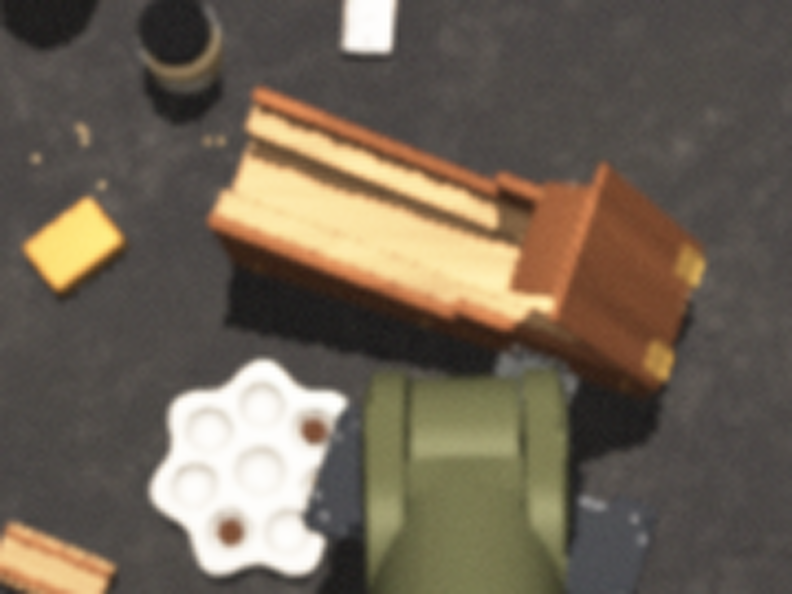

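The chute is empty and the lid fully up, so the spool is inside. Easing the pedal up at 10 mm/s.

```bash
for i in 1; do python3 -m creep '[{"dx":0.0,"dy":0.0,"dz":-0.001,"turn":0.0,"gripper":0.0},{"dx":0.0,"dy":0.0,"dz":-0.002,"turn":0.0,"gripper":0.0},{"dx":0.0,"dy":0.0,"dz":-0.003,"turn":0.0,"gripper":0.0},{"dx":0.0,"dy":0.0,"dz":-0.004,"turn":0.0,"gripper":0.0},{"dx":0.0,"dy":0.0,"dz":-0.005,"turn":0.0,"gripper":0.0}]';done;python3 -m creep '[{"dx":0.0,"dy":0.0,"dz":-0.001,"turn":0.0,"gripper":0.0},{"dx":0.0,"dy":0.0,"dz":-0.002,"turn":0.0,"gripper":0.0},{"dx":0.0,"dy":0.0,"dz":-0.003,"turn":0.0,"gripper":0.0},{"dx":0.0,"dy":0.0,"dz":-0.004,"turn":0.0,"gripper":0.0},{"dx":0.0,"dy":0.0,"dz":-0.005,"turn":0.0,"gripper":0.0}]';python3 -m creep '[{"dx":0.0,"dy":0.0,"dz":-0.001,"turn":0.0,"gripper":0.0},{"dx":0.0,"dy":0.0,"dz":-0.002,"turn":0.0,"gripper":0.0},{"dx":0.0,"dy":0.0,"dz":-0.003,"turn":0.0,"gripper":0.0},{"dx":0.0,"dy":0.0,"dz":-0.004,"turn":0.0,"gripper":0.0},{"dx":0.0,"dy":0.0,"dz":-0.005,"turn":0.0,"gripper":0.0}]'
```

```text
t: 18.65
tool_pos: [435.4, -0.9, 28.7]
tcp_rot: [-0.53, -3.097, -0.0]
ft_force: [-3.2, -0.3, 6.2]
finger_gap: 0.7
t: 19.15
tool_pos: [435.3, -1.0, 33.6]
tcp_rot: [-0.53, -3.096, -0.0]
ft_force: [-2.2, -0.3, 5.8]
finger_gap: 0.6
t: 19.65
tool_pos: [435.3, -0.9, 38.5]
tcp_rot: [-0.53, -3.096, -0.0]
ft_force: [-2.1, 0.3, 5.8]
finger_gap: 0.2
```

```bash
python3 -m creep '[{"dx":0.0,"dy":0.0,"dz":-0.001,"turn":0.0,"gripper":0.0},{"dx":0.0,"dy":0.0,"dz":-0.002,"turn":0.0,"gripper":0.0},{"dx":0.0,"dy":0.0,"dz":-0.003,"turn":0.0,"gripper":0.0},{"dx":0.0,"dy":0.0,"dz":-0.004,"turn":0.0,"gripper":0.0},{"dx":0.0,"dy":0.0,"dz":-0.005,"turn":0.0,"gripper":0.0}]';python3 -m creep '[{"dx":0.0,"dy":0.0,"dz":-0.001,"turn":0.0,"gripper":0.0},{"dx":0.0,"dy":0.0,"dz":-0.002,"turn":0.0,"gripper":0.0},{"dx":0.0,"dy":0.0,"dz":-0.003,"turn":0.0,"gripper":0.0},{"dx":0.0,"dy":0.0,"dz":-0.004,"turn":0.0,"gripper":0.0},{"dx":0.0,"dy":0.0,"dz":-0.005,"turn":0.0,"gripper":0.0}]'
```

```text
t: 20.15
tool_pos: [435.5, -1.0, 43.7]
tcp_rot: [0.53, 3.096, 0.0]
ft_force: [-1.8, -0.0, 4.4]
finger_gap: 0.2
t: 20.65
tool_pos: [435.4, -1.1, 48.4]
tcp_rot: [0.53, 3.097, -0.0]
ft_force: [-0.4, -0.1, 0.2]
finger_gap: 0.4
```

Off the tread, which is up again. I retreat up and away toward the starting side, then check.

```bash
python3 -m creep '[{"dx":0.0,"dy":0.0,"dz":-0.02,"turn":0.0,"gripper":0.0},{"dx":0.0,"dy":0.0,"dz":-0.05,"turn":0.0,"gripper":0.0},{"dx":0.0,"dy":0.0,"dz":-0.09,"turn":0.0,"gripper":0.0},{"dx":0.0,"dy":0.0,"dz":-0.13,"turn":0.0,"gripper":0.0},{"dx":0.0,"dy":0.0,"dz":-0.16,"turn":0.0,"gripper":0.0}]';python3 -m creep '[{"dx":0.0,"dy":0.04,"dz":0.0,"turn":0.0,"gripper":0.0},{"dx":0.0,"dy":0.08,"dz":0.0,"turn":0.0,"gripper":0.0},{"dx":0.0,"dy":0.12,"dz":0.0,"turn":0.0,"gripper":0.0},{"dx":0.0,"dy":0.16,"dz":0.0,"turn":0.0,"gripper":0.0},{"dx":0.0,"dy":0.2,"dz":0.0,"turn":0.0,"gripper":0.0}]';python3 -m creep '[{"dx":0.0,"dy":0.02,"dz":0.0,"turn":0.0,"gripper":0.0},{"dx":0.0,"dy":0.04,"dz":0.0,"turn":0.0,"gripper":0.0},{"dx":0.0,"dy":0.06,"dz":0.0,"turn":0.0,"gripper":0.0},{"dx":0.0,"dy":0.07,"dz":0.0,"turn":0.0,"gripper":0.0},{"dx":0.0,"dy":0.07,"dz":0.0,"turn":0.0,"gripper":0.0}]';python3 -c "
from h import *
c=cam('scene');crop(c,180,180,160,120,5,'pics/s11.png')
c=cam('top');cv2.imwrite('pics/t11.png',c['pixels'][:,:,::-1]);crop(c,200,180,180,135,4.4,'pics/t11z.png')"
```

```text
t: 21.15
tool_pos: [436.0, -1.1, 211.0]
tcp_rot: [0.53, 3.094, 0.002]
ft_force: [0.4, 0.4, 0.6]
finger_gap: 0.4
t: 21.65
tool_pos: [502.3, 189.1, 208.4]
tcp_rot: [0.53, 3.096, 0.0]
ft_force: [0.7, -0.5, 0.0]
finger_gap: 0.3
t: 22.15
tool_pos: [524.9, 254.8, 208.0]
tcp_rot: [-0.527, -3.097, 0.001]
ft_force: [0.2, -0.0, -0.1]
finger_gap: 0.4
```

View pics/s11.png

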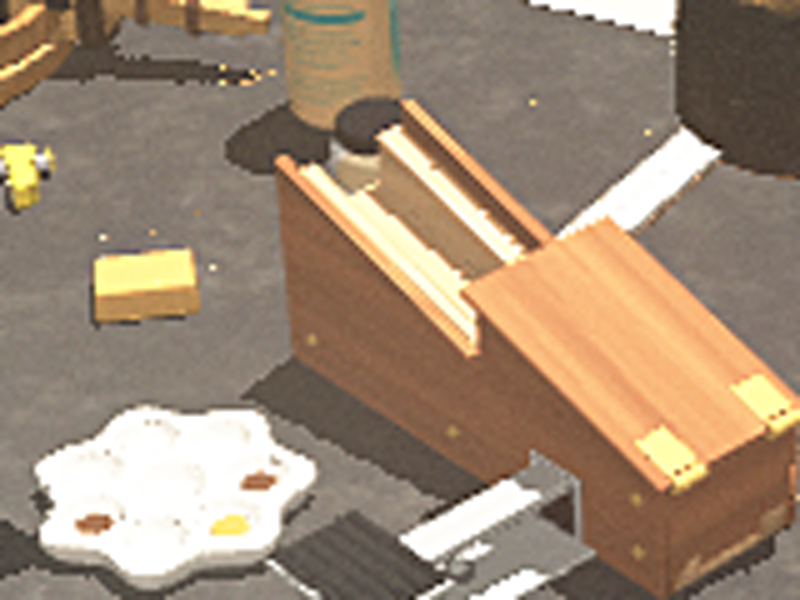

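View pics/t11z.png

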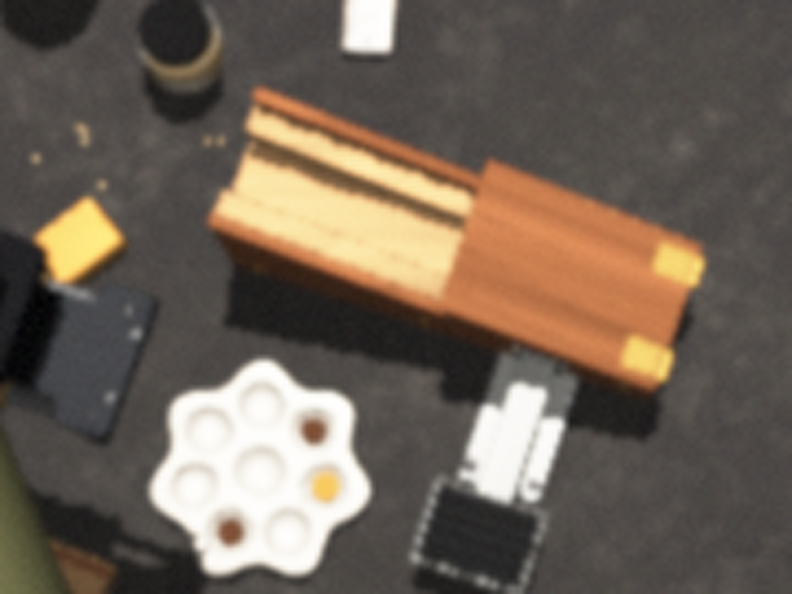

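View pics/t11.png

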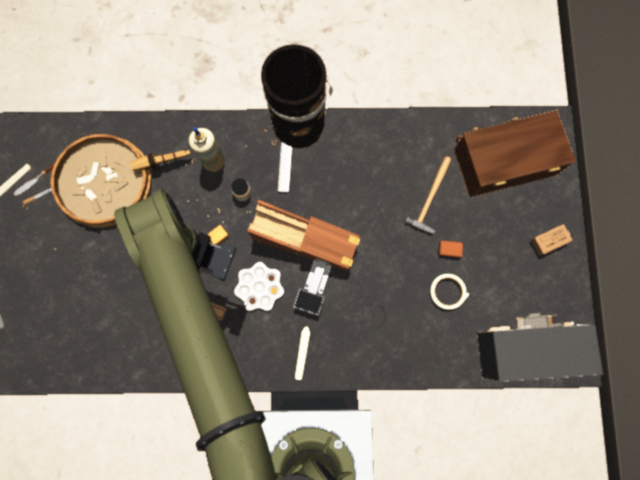

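The lid is shut flush, the pedal is up and the chute is empty. Jar (240,190), wax (217,236), tape (449,292) and leather (451,249) are all where they were. The arm is clear, so I hand in.

```bash
python3 -c "
from plant import r
print(r.hand_in())"
```

```text
the job is handed in; nothing more can be done
None
```

The spool is put away in its box, and I handed the job in at about 22 s; no verdict is reported.

- **Placing:** I gripped the spool in its rest and laid it across the chute. After I let go it rolled to the shut lid and lay straight against it.
- **Pressing:** The stop was met after about 20 mm of tread travel. The measured peak was about 19 N of vertical force (20 N in all) against the 25 N limit. I then held at about 15–16 N for a full second.
- **Closing:** I eased the pedal up at about 10 mm/s, well under the slam speed, until the fingers left the tread with it fully up.

**Last checks:** The pictures show the lid shut flush, the pedal up, the chute empty, the four bystanders where they were, and the arm clear with no wrist force. I couldn't see the spool under the shut lid. That it is far enough in follows from the empty chute with the lid up and from the lid closing fully. No check failed; the only disagreement was 2–6 mm between the camera views when locating the box, which I averaged out.

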